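Feel the free play in a hinge drive

TASK

Two hinge drives stand on the panel. Check the free play of the one with the longer crank: rock that crank by its knob anticlockwise (seen from above) until it meets resistance, then clockwise until it meets resistance, without forcing the gear round. Then leave the crank about midway in its play and let go; do not disturb the drive with the shorter crank.

Things in the scene. Friction and masses are not known exactly. Their poses are not given: they have to be found in the camera images.
- long_knob (a point): Middle of the upright round black knob (20 mm across, 50 mm tall: 25 mm above and below this point) on the end of the longer crank, a flat gold-coloured arm 14 mm wide over a fixed gold housing 84 x 84 x 45 mm. Below the knob: the arm's 22 mm round end. x axis: level, along the arm towards the upright turning axis of crank and gear, 100 mm away; z up.
- long_crank (a joint): Angle (rad) of the longer crank relative to the gear under it, growing anticlockwise seen from above. 0: middle of the free play; at -0.5 and +0.5 the arm meets a steel pin on the gear. Within the play it moves at about 0.5 N at the knob and stays where left; beyond it the gear resists with about 9 N at the knob and, pushed harder, slips round and stays there.
- long_rim (a point): Point on the upper rim of the steel gear (92 mm across) under the longer crank, 46 mm from the turning axis, midway between the gear's two upright stop pins (10 mm thick, 38 mm from the axis, 47 degrees to either side). It moves only if the gear is forced round. x axis: towards the turning axis. The crank lies over this point when midway in its play.
- short_knob (a point): Middle of the knob (20 mm across, 50 mm tall) of the other drive, a bystander: the same make and height, but its crank is only 65 mm long from turning axis to knob. x axis: towards its turning axis.

How it is judged:
By the outcome, as a careful person would: the job done as asked, in the order asked, and still so for the second after the job is handed in, with the robot touching nothing.
It also fails if it takes over 54 s, if anything falls off the work surface, if the arm or the gripper's body presses on something with over 40 N, if the wrist force passes 120 N, or if a joint passes its speed limit or range.

ROBOT

A 7-joint arm with a two-finger parallel gripper is mounted at the origin on the work surface. World frame = base frame: x ahead of the robot, y to its left, z up, the work surface at z = 0. Lengths are in m, angles in rad, forces in N, time in s.
With the tool pointing down it reaches from about 0.425 to 1.025 m from the base axis. Payload 9.4 kg.
Tool frame: the origin (TCP) lies on the front face of the gripper's body, between the roots of the fingers; the fingertips stand 84 mm ahead of it and the grasp point (between the pads) lies 65 mm ahead of it; z points along the fingers, y is the line along which they close (so a half turn about z gives the same grasp; the last joint's range is limited). The gripper opens to 93 mm and grips with 3 to 60 N. Pads are 15 mm wide; open, the fingers measure 128 mm over their backs; the gripper's body (75 mm by 188 mm) begins 65 mm behind the grasp point.
Start: joints at [-1.35, 0.599, -0.003, 1.599, 0.002, 0.943, -0.08], TCP at [0.213, 0.693, 0.303] pointing down, gripper open.
Joint ranges: [-2.57, 2.57], [-0.35, 1.97], [-1.29, 1.29], [0.11, 2.56], [-1.05, 4.19], [0.11, 1.86], [-2.63, 2.63]. Speed limits (rad/s): [2.22, 2.22, 3.01, 3.01, 3.14, 3.14, 3.14].

INTERFACE

Orientations are given as a unit quaternion [x, y, z, w].
In Python, from plant import * gives the robot as it stands.
- The arm moves only by the tool arm_command, never from a script. Its arguments are lists of equal length, an entry for each row: "delta_pos": the shift along the tool's x, y, z in mm, a list of three; "yaw": the turn about the tool's z in degrees. In form: {"delta_pos": [[tx, ty, tz], ...], "yaw": [yaw, ...]}. A call has 1 to 12 rows; each row is the pose to reach, as a shift and turn from the pose commanded when the call began, along the tool's axes at that moment; what a row does not reach only later rows make up. A row lasts 1/10 s, in which the tool goes at most 50 mm and 8.59 degrees, less where a joint would pass 70% of its speed; a pose out of reach is approached as far as the arm can. A call with a gripper value outside its range is refused whole. "hand" is the finger opening in mm, from 0 to 93, set as the call begins (left out, the last holds). The fingers move at their own pace and stop on an object; the grip force is fixed at half the most. Time passes only in rows, so rows that repeat a pose let the fingers close. It gives the time, the measured TCP pose, the force, the opening and the grip force at its end, in the units of the state.
- state(): the state, without advancing time (a new reading comes with each control period).
- capture(name): name is "side" or "top"; returns a dict with "frame" (384x512x3 uint8, red, green, blue), "range_z" (384x512 float32, m along the optical axis (not along the pixel's ray), 0 where there is no reading), "fx", "fy", "cx", "cy" (pixels), "world_from_camera" (4x4, takes a point from camera to world coordinates). Camera axes: x right, y up, looking along -z (the intrinsics and any distortion apply to the point x, -y, -z); pixel columns grow to the right and rows downward; lengths in m; the calibration is good to about 2 mm. A picture is of the moment at which its call begins.
- job_done(): hands the job in; it is judged then, once.
The state is a dict: "time_s": time; "joint_positions": joint angles; "joint_vel": joint speeds; "joint_efforts": joint torques, N m; "position": TCP position; "eef_rot": TCP orientation; "contact_force": force on the tool from outside, world axes, zero at the start; "moment": the same for the moment, N m; "opening": opening from 0.0 (shut) to 1.0 (fully open); "grasp_force": force on a finger pad.
Only numpy, scipy, OpenCV 4.12 (cv2) and the standard library are available. Lean on these libraries where they do the work, as an engineer would, in place of code of your own. Each camera call takes 0.05 s, during which the arm holds its last target. There are 200 camera calls.

## Working session

There is one attempt and no reset: what is moved stays moved. The work goes in short steps, Python scripts to look and compute and a tool call to move; the robot and the scene stay as the last step left them, time stands still between calls to the robot, and variables do not carry over. Pictures are saved under pics/ and viewed, at most 10 in all, crops included, and the job is handed in when it is done.

Besides the shell and the picture viewer there is one more tool, called after ">>>" by a JSON object that holds its "api" and its "payload". arm_command: Moves the arm, as the interface text tells. Its arguments: {"type":"object","properties":{"delta_pos":{"type":"array","items":{"type":"array","items":{"type":"number"}}},"yaw":{"type":"array","items":{"type":"number"}},"hand":{"type":"number"}},"required":["delta_pos","yaw"]}

```bash
mkdir -p pics; python3 - <<'E'
from plant import *
import cv2,pickle
for n in("top","side"):
    c=capture(n);pickle.dump(c,open(f"pics/{n}0.pkl","wb"))
    cv2.imwrite(f"pics/{n}0.png",c["frame"][:,:,::-1]); print(n,c["fx"],c["cx"],c["cy"],c["world_from_camera"].round(3).tolist(),[k for k in c])
s=state();print(s)
E
```

```text
top 485.8030708114309 248.06426241372355 192.14166267589857 [[-0.02, 0.988, -0.153, 0.4], [-1.0, -0.021, -0.003, -0.023], [-0.006, 0.153, 0.988, 1.01], [0.0, 0.0, 0.0, 1.0]] ['frame', 'range_z', 'fx', 'fy', 'cx', 'cy', 'world_from_camera']
side 430.36979262539705 249.02235788030157 191.72509363026703 [[-0.994, 0.083, -0.069, 0.499], [-0.107, -0.676, 0.729, 0.564], [0.014, 0.732, 0.681, 0.648], [0.0, 0.0, 0.0, 1.0]] ['frame', 'range_z', 'fx', 'fy', 'cx', 'cy', 'world_from_camera']
{'time_s': 0.1, 'joint_positions': array([-1.34966827,  0.60002003, -0.00250727,  1.60004196,  0.00179606,
        0.94285964, -0.07982613]), 'joint_vel': array([-0.0005331 , -0.00166795, -0.0001549 , -0.00113056, -0.00257663,
       -0.00027714, -0.00075489]), 'joint_efforts': array([ 4.13142567e-03, -7.66557956e+01,  1.50187008e+00, -2.52935493e+01,
       -5.22858615e-02,  1.35959979e-02,  4.70747034e-05]), 'position': array([0.21267885, 0.69278276, 0.30196771]), 'eef_rot': array([ 1.48364122e-01,  9.88932580e-01, -6.63067073e-04, -2.76912821e-05]), 'contact_force': array([-0.85535451,  0.50501739,  0.31743456]), 'moment': array([-0.03600856,  0.01076363, -0.05125635]), 'grasp_force': 0.0, 'opening': 0.9983164340398568}
```

View pics/top0.png

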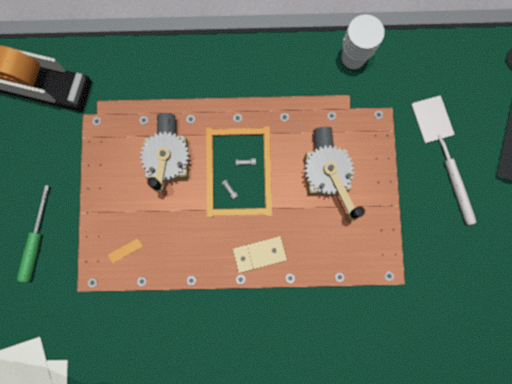

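View pics/side0.png

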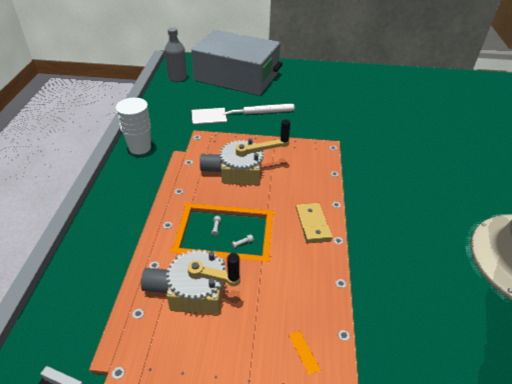

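The top view shows the long crank on the right drive, with its axis near (331,170) and its knob near (357,212). The short crank is on the left drive, axis (163,154) and knob (155,184). The side view shows the long drive as the far one, knob at (285,130). Next I'll measure positions using the depth data.

```bash
cat > h.py <<'E'
import numpy as np,cv2,pickle
def cloud(c):
    z=c["range_z"];v,u=np.mgrid[:z.shape[0],:z.shape[1]]
    p=np.stack([(u-c["cx"])/c["fx"]*z,-(v-c["cy"])/c["fy"]*z,-z],-1)
    T=c["world_from_camera"];return p@T[:3,:3].T+T[:3,3]
def knob(c,xy,r=.14,dz=(.02,.2)):
    P=cloud(c);f=c["frame"].astype(int)
    m=(f.max(-1)<60)&(c["range_z"]>0)&(np.hypot(P[...,0]-xy[0],P[...,1]-xy[1])<r)&(P[...,2]>dz[0])
    return m,P
E
python3 - <<'E'
from h import *
t=pickle.load(open("pics/top0.pkl","rb"));s=pickle.load(open("pics/side0.pkl","rb"))
P=cloud(t)
for n,(u,v) in dict(axis=(331,169),knob=(359,212),knob2=(353,211),arm=(343,190),gear=(320,180),board=(290,230),table=(440,300),saxis=(163,154),sknob=(154,183),sboard=(200,240)).items(): print(n,P[v,u].round(4),t["frame"][v,u])
Q=cloud(s)
for n,(u,v) in dict(axis=(242,149),knob=(285,123),knobm=(285,132),gear=(233,160),sknob=(233,258)).items(): print(n,Q[v,u].round(4),s["frame"][v,u])
a=cv2.resize(t["frame"][110:240,270:400],None,fx=4.5,fy=4.5,interpolation=cv2.INTER_CUBIC)[:,:,::-1]
cv2.imwrite("pics/z.png",a)
E
```

```text
axis [ 0.5833 -0.1812  0.0904] [ 96 100 103]
knob [ 0.4945 -0.2211  0.1315] [61 61 62]
knob2 [ 0.4982 -0.2136  0.1165] [14 14 16]
arm [ 0.5435 -0.2043  0.0797] [209 193 154]
gear [ 0.5667 -0.1628  0.0653] [199 201 201]
board [ 0.4732 -0.1045  0.014 ] [194 136 107]
table [ 0.3258 -0.4056 -0.0018] [25 84 65]
saxis [0.6204 0.1433 0.0887] [ 99 104 108]
sknob [0.5562 0.152  0.13  ] [67 68 70]
sboard [0.4567 0.0802 0.0119] [195 136 105]
axis [ 0.5859 -0.1741  0.0826] [201 173  99]
knob [ 0.4983 -0.2128  0.131 ] [30 32 34]
knobm [ 0.4966 -0.2136  0.1074] [11 10 13]
gear [ 0.6027 -0.152   0.0681] [204 210 211]
sknob [0.5597 0.1594 0.1303] [35 36 37]
```

View pics/z.png

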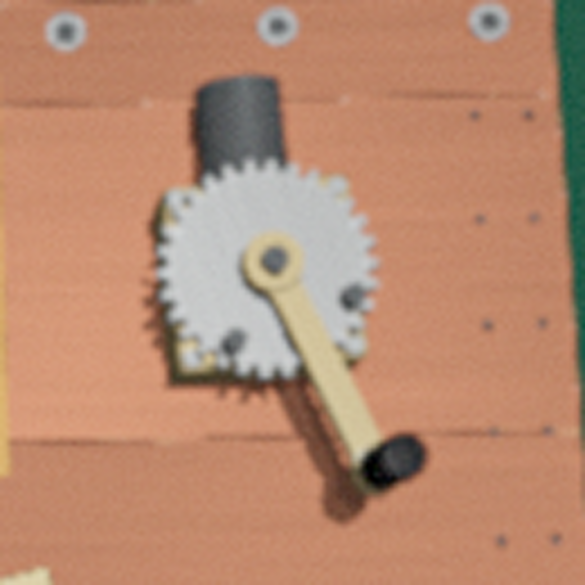

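The zoom shows the gear axis at (273,260) and the stop pins at (233,342) and (351,297). The knob's base is at about (375,478) and its top at about (405,457).

```bash
cat >> h.py <<'E'
def cast(c,u,v,z):
    T=c["world_from_camera"];d=T[:3,:3]@np.array([(u-c["cx"])/c["fx"],-(v-c["cy"])/c["fy"],-1.])
    return T[:3,3]+d*(z-T[2,3])/d[2]
def ang(p,a): return np.degrees(np.arctan2(p[1]-a[1],p[0]-a[0]))
def knobtop(c,xy,r=.05):
    m,P=knob(c,xy,r); m&=P[...,2]>.1245
    return np.median(P[m],0),m.sum()
E
python3 - <<'E'
from h import *
t=pickle.load(open("pics/top0.pkl","rb"));s=pickle.load(open("pics/side0.pkl","rb"))
zz=lambda x,y,z:cast(t,(x+.5)/4.5-.5+270,(y+.5)/4.5-.5+110,z)
a=zz(273,260,.088);p1=zz(233,342,.085);p2=zz(351,297,.085);kt=zz(407,456,.131);kb=zz(375,478,.083)
print("axis",a,"pins",p1,p2,np.hypot(*(p1-a)[:2]),np.hypot(*(p2-a)[:2]),ang(p1,a),ang(p2,a))
print("knob",kt,kb,ang(kt,a),ang(kb,a),np.hypot(*(kt-a)[:2]),np.hypot(*(kb-a)[:2]))
for c in(t,s):
    print(knobtop(c,(.497,-.215)),cast(c,*( (242,146) if c is s else (330.3,167.4)),.09))
# gear centroid (bright grey at z~.068)
for c in (t,s):
    P=cloud(c);f=c["frame"].astype(int)
    m=(abs(P[...,2]-.067)<.006)&(np.hypot(P[...,0]-.582,P[...,1]+.18)<.07)&(f.min(-1)>130)&(f.max(-1)-f.min(-1)<25)
    q=P[m];cc=cv2.minEnclosingCircle(q[:,:2].astype(np.float32)*1000);print("gear",cc,np.median(q[:,2]))
E
```

```text
axis [ 0.58698082 -0.18031842  0.088     ] pins [ 0.55216082 -0.16205598  0.085     ] [ 0.57066288 -0.21355153  0.085     ] 0.039318562212841815 0.03702316831761211 152.32383468009886 -116.15171575021604
knob [ 0.49643316 -0.22326644  0.131     ] [ 0.49261543 -0.22010279  0.083     ] -154.62436512321952 -157.13975329133905 0.10021682510782241 0.10240910279099959
(array([ 0.49759172, -0.22201743,  0.12961159]), np.int64(34)) [ 0.58655131 -0.18001881  0.09      ]
(array([ 0.49666205, -0.21624657,  0.12967512]), np.int64(43)) [ 0.586011   -0.17486735  0.09      ]
gear ((585.7899780273438, -180.94247436523438), 52.94969940185547) 0.06718374911189812
gear ((587.5023193359375, -179.78318786621094), 48.646995544433594) 0.0673273554078806
```

>>> {"api": "arm_command", "payload": {"delta_pos": [[-390,-292,0],[-390,-292,0],[-390,-292,0],[-390,-292,0],[-390,-292,0],[-390,-292,0],[-390,-292,0],[-390,-292,0],[-390,-292,0],[-390,-292,0],[-390,-292,0],[-390,-292,0]], "yaw": [8,16,24,32,40,48,56,64,70,70,70,70], "hand": 36}}

```text
time_s: 1.3
position: [0.5001, 0.2989, 0.3025]
eef_rot: [0.689, 0.724, -0.0, -0.0]
contact_force: [-0.8, 0.4, 0.3]
opening: 0.389
grasp_force: 0.0
```

>>> {"api": "arm_command", "payload": {"delta_pos": [[-518,-30,0],[-518,-30,0],[-518,-30,0],[-518,-30,0],[-518,-30,0],[-518,-30,0],[-518,-30,0],[-518,-30,0],[-518,-30,0],[-518,-30,0],[-518,-30,0],[-518,-30,0]], "yaw": [8,16,24,32,40,48,56,62,68,68,68,68]}}

```text
time_s: 2.5
position: [0.4967, -0.2209, 0.3027]
eef_rot: [0.977, 0.215, 0.0, 0.0]
contact_force: [-0.2, -0.0, -0.5]
opening: 0.386
grasp_force: 0.0
```

```bash
python3 - <<'E'
from plant import *
import cv2
s=state();print(s["position"],s["eef_rot"],s["joint_positions"],s["contact_force"],s["opening"])
c=capture("side");cv2.imwrite("pics/s1.png",cv2.resize(c["frame"][40:220,160:400],None,fx=3,fy=3)[:,:,::-1])
E
```

```text
[ 0.49666343 -0.22088483  0.3026909 ] [9.76628943e-01 2.14931879e-01 4.14058061e-05 4.39621160e-04] [-0.16400073  0.45199455  0.68241268  2.04459711 -0.40254574  0.77758863
 -0.37587031] [-0.16188235 -0.0172352  -0.52592207] 0.38605546897335447
```

View pics/s1.png

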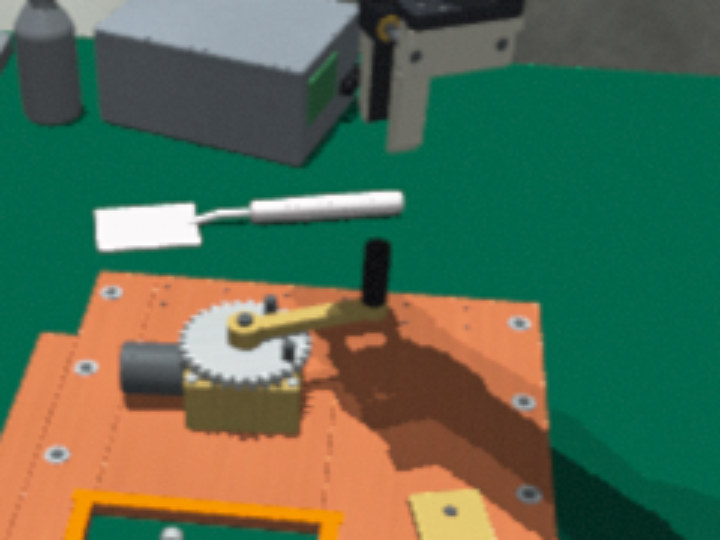

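The gripper is above and aligned with the knob, which appears at (376,272) in the crop with open space around it. Descending now.

>>> {"api": "arm_command", "payload": {"delta_pos": [[0,0,30],[0,0,60],[0,0,75],[0,0,90],[0,0,105],[0,0,120],[0,0,122],[0,0,122]], "yaw": [0,0,0,0,0,0,0,0]}}

```text
time_s: 3.35
position: [0.4969, -0.2174, 0.1805]
eef_rot: [0.976, 0.217, -0.0, -0.001]
contact_force: [0.6, 0.3, -0.5]
opening: 0.386
grasp_force: 0.0
```

```bash
python3 - <<'E'
from plant import *
import cv2
from h import *
s=state();print(s["position"],s["eef_rot"],s["contact_force"],s["moment"],s["opening"])
c=capture("side");cv2.imwrite("pics/s2.png",cv2.resize(c["frame"][80:200,200:360],None,fx=4,fy=4)[:,:,::-1])
E
```

```text
[ 0.49687116 -0.21744956  0.18049752] [ 9.76139177e-01  2.17144574e-01 -3.43701623e-04 -6.50550732e-04] [ 0.62059028  0.26702182 -0.50269875] [-0.02709936  0.15081741  0.0362917 ] 0.385686291219938
```

View pics/s2.png

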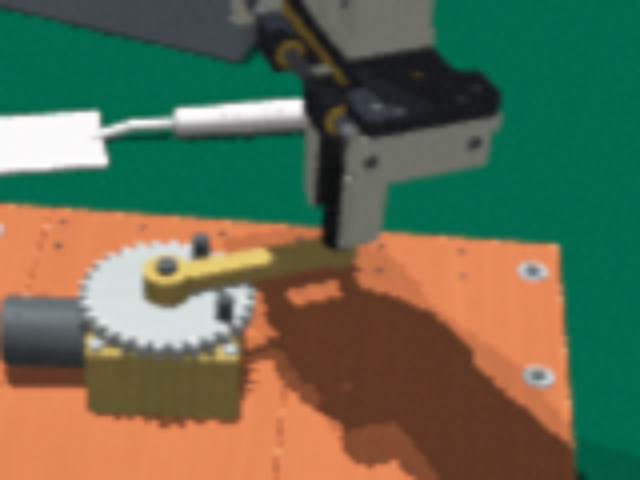

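The fingers straddle the knob, with tips at about (355,245), just above the arm end. The gear and pins are clear. Next I'll work out the arc rows.

```bash
cat >> h.py <<'E'
A=np.array([.5868,-.1795])
def rows(s,angs,off,R=.1):
    "tool rows for knob angles (deg), tool ahead of knob by off mm along ACW tangent"
    q=s["eef_rot"];X=2*np.arctan2(q[1],q[0]);x=np.array([np.cos(X),np.sin(X)]);y=np.array([np.sin(X),-np.cos(X)])
    for t in angs:
        r=np.radians(t);d=np.array([np.cos(r),np.sin(r)]);w=A+R*d+off/1000*np.array([-d[1],d[0]])-s["position"][:2]
        print(t,(w@x*1e3).round(1),(w@y*1e3).round(1),"yaw",round(-((t+180-np.degrees(X)+180)%360-180),1))
def where(s):
    p=s["position"][:2];q=s["eef_rot"];print("tool ang",ang(p,A).round(2),"R",np.hypot(*(p-A)).round(4),"F",s["contact_force"].round(2),"M",s["moment"].round(2),"xdir",np.degrees(2*np.arctan2(q[1],q[0])).round(1),"opening mm",s["opening"]*93)
E
python3 - <<'E'
from plant import *
from h import *
s=state();where(s);rows(s,[-154,-151,-148,-145,-142,-139,-136],5)
E
```

```text
tool ang -156.8 R 0.0977 F [ 0.83 -0.37 -0.15] M [-0.05  0.16  0.  ] xdir 25.1 opening mm 36.574644742266045
-154 -2.2 9.8 yaw -0.9
-151 -1.8 15.0 yaw -3.9
-148 -1.0 20.2 yaw -6.9
-145 0.0 25.4 yaw -9.9
-142 1.3 30.4 yaw -12.9
-139 2.9 35.4 yaw -15.9
-136 4.7 40.4 yaw -18.9
```

>>> {"api": "arm_command", "payload": {"delta_pos": [[-1,3,0],[-2,6,0],[-2,10,0],[-2,15,0],[-1,20,0],[0,25,0],[1,30,0],[1,30,0],[1,30,0]], "yaw": [0,0,-1,-4,-7,-10,-13,-13,-13], "hand": 30}}

```text
time_s: 4.3
position: [0.5099, -0.2465, 0.1809]
eef_rot: [0.946, 0.324, 0.0, 0.0]
contact_force: [-0.5, -0.4, 0.6]
opening: 0.32
grasp_force: 0.0
```

```bash
python3 - <<'E'
from plant import *
from h import *
import cv2
s=state();where(s);print(s["position"]);rows(s,[-140,-138,-136,-135,-134,-133,-132],5)
c=capture("side");cv2.imwrite("pics/s3.png",cv2.resize(c["frame"][80:200,200:360],None,fx=4,fy=4)[:,:,::-1])
E
```

```text
tool ang -138.93 R 0.1019 F [-0.5  -0.36  0.64] M [-0.09  0.14  0.04] xdir 37.8 opening mm 29.72086058669706
[ 0.5099473  -0.24646289  0.18085623]
-140 2.0 3.0 yaw -2.2
-138 2.4 6.5 yaw -4.2
-136 2.9 10.0 yaw -6.2
-135 3.2 11.7 yaw -7.2
-134 3.5 13.4 yaw -8.2
-133 3.8 15.1 yaw -9.2
-132 4.2 16.8 yaw -10.2
```

View pics/s3.png

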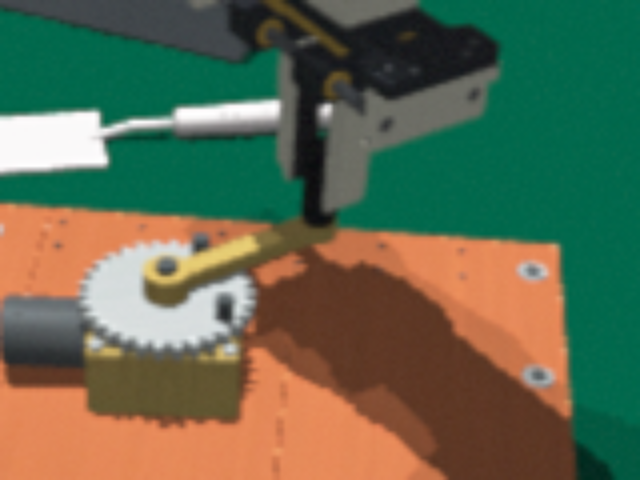

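The crank has swung anticlockwise with the fingers and isn't at the pin (200,243) yet. Going on in small steps.

>>> {"api": "arm_command", "payload": {"delta_pos": [[1,2,0],[2,4,0],[2,6,0],[2,6,0],[2,6,0]], "yaw": [-1,-2,-4,-4,-4]}}

```text
time_s: 4.85
position: [0.5154, -0.2497, 0.1808]
eef_rot: [0.934, 0.358, 0.0, 0.0]
contact_force: [-0.5, 0.3, -0.2]
opening: 0.324
grasp_force: 0.0
```

>>> {"api": "arm_command", "payload": {"delta_pos": [[0,1,0],[0,2,0],[0,2,0],[0,2,0]], "yaw": [-1,-1,-1,-1]}}

```text
time_s: 5.25
position: [0.5167, -0.2512, 0.1807]
eef_rot: [0.931, 0.366, 0.0, 0.0]
contact_force: [0.0, 1.3, 0.2]
opening: 0.324
grasp_force: 0.0
```

```bash
python3 - <<'E'
from plant import *
from h import *
s=state();where(s);rows(s,[-137,-136,-135,-134,-133,-132],5)
E
```

```text
tool ang -134.37 R 0.1003 F [0.03 1.29 0.23] M [ 0.    0.15 -0.03] xdir 42.9 opening mm 30.14962962333875
-137 0.2 0.4 yaw -0.1
-136 0.3 2.1 yaw -1.1
-135 0.4 3.9 yaw -2.1
-134 0.6 5.6 yaw -3.1
-133 0.8 7.4 yaw -4.1
-132 1.0 9.1 yaw -5.1
```

>>> {"api": "arm_command", "payload": {"delta_pos": [[0,1,0],[0,1,0],[0,1,0]], "yaw": [-1,-1,-1]}}

```text
time_s: 5.55
position: [0.5174, -0.2519, 0.1808]
eef_rot: [0.927, 0.374, 0.0, 0.0]
contact_force: [0.6, -0.8, 1.0]
opening: 0.322
grasp_force: 0.0
```

>>> {"api": "arm_command", "payload": {"delta_pos": [[0,1,0],[0,1,0],[0,1,0]], "yaw": [-1,-1,-1]}}

```text
time_s: 5.85
position: [0.5181, -0.2526, 0.1808]
eef_rot: [0.924, 0.382, 0.0, 0.0]
contact_force: [0.3, 0.1, 0.3]
opening: 0.317
grasp_force: 0.0
```

>>> {"api": "arm_command", "payload": {"delta_pos": [[0,1,0],[0,1,0],[0,1,0]], "yaw": [0,0,0]}}

```text
time_s: 6.15
position: [0.5188, -0.2534, 0.1807]
eef_rot: [0.924, 0.382, 0.0, 0.0]
contact_force: [-0.2, 0.3, -0.5]
opening: 0.321
grasp_force: 0.1
```

>>> {"api": "arm_command", "payload": {"delta_pos": [[0,1,0],[0,1,0],[0,1,0]], "yaw": [-1,-1,-1]}}

```text
time_s: 6.45
position: [0.5195, -0.254, 0.1808]
eef_rot: [0.921, 0.39, 0.0, 0.0]
contact_force: [-0.5, -0.4, 0.4]
opening: 0.324
grasp_force: 0.0
```

```bash
python3 - <<'E'
from plant import *
from h import *
import cv2
s=state();where(s)
c=capture("side");cv2.imwrite("pics/s4.png",cv2.resize(c["frame"][120:180,210:310],None,fx=7,fy=7,interpolation=cv2.INTER_CUBIC)[:,:,::-1])
E
```

```text
tool ang -132.08 R 0.1004 F [-0.49 -0.44  0.44] M [-0.03  0.13  0.05] xdir 45.9 opening mm 30.16671876386596
```

View pics/s4.png

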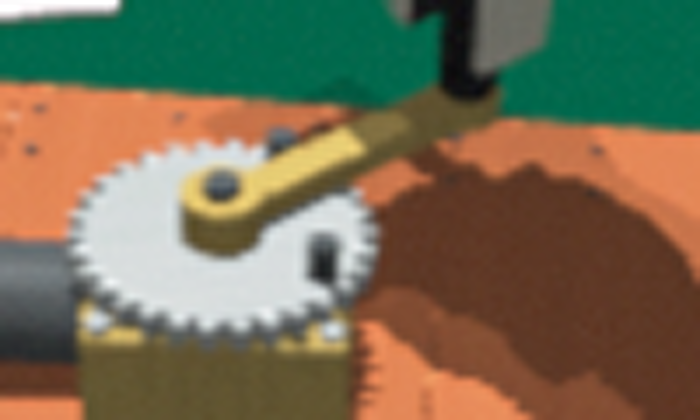

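The arm at (300,165) is almost touching the pin at (282,142). Continuing in 1 mm steps.

>>> {"api": "arm_command", "payload": {"delta_pos": [[0,1,0],[0,1,0],[0,1,0]], "yaw": [0,0,0]}}

```text
time_s: 6.8
position: [0.5202, -0.2547, 0.1807]
eef_rot: [0.921, 0.39, 0.0, 0.0]
contact_force: [-1.5, 0.5, -0.3]
opening: 0.325
grasp_force: 0.1
```

>>> {"api": "arm_command", "payload": {"delta_pos": [[0,1,0],[0,1,0],[0,1,0]], "yaw": [-1,-1,-1]}}

```text
time_s: 7.1
position: [0.521, -0.2554, 0.1808]
eef_rot: [0.917, 0.398, 0.0, 0.0]
contact_force: [-0.3, -0.0, 0.1]
opening: 0.318
grasp_force: 0.0
```

>>> {"api": "arm_command", "payload": {"delta_pos": [[0,0.5,0],[0,0.5,0]], "yaw": [0,0]}}

```text
time_s: 7.3
position: [0.5212, -0.2557, 0.1807]
eef_rot: [0.917, 0.398, -0.0, -0.0]
contact_force: [-0.2, -0.3, 0.1]
opening: 0.321
grasp_force: 0.2
```

>>> {"api": "arm_command", "payload": {"delta_pos": [[0,0.5,0],[0,0.5,0]], "yaw": [0,0]}}

```text
time_s: 7.5
position: [0.5216, -0.2561, 0.1807]
eef_rot: [0.917, 0.398, -0.0, 0.0]
contact_force: [-0.5, -0.3, 1.3]
opening: 0.321
grasp_force: 0.2
```

>>> {"api": "arm_command", "payload": {"delta_pos": [[0,0.5,0],[0,0.5,0]], "yaw": [0,0]}}

```text
time_s: 7.7
position: [0.522, -0.2565, 0.1807]
eef_rot: [0.917, 0.398, -0.0, 0.0]
contact_force: [-0.7, -1.5, 0.3]
opening: 0.323
grasp_force: 0.2
```

>>> {"api": "arm_command", "payload": {"delta_pos": [[0,0.5,0],[0,0.5,0]], "yaw": [0,0]}}

```text
time_s: 7.9
position: [0.5224, -0.2568, 0.1807]
eef_rot: [0.917, 0.398, 0.0, 0.0]
contact_force: [-0.7, -0.1, 0.7]
opening: 0.321
grasp_force: 0.2
```

>>> {"api": "arm_command", "payload": {"delta_pos": [[0,0.5,0],[0,0.5,0]], "yaw": [0,0]}}

```text
time_s: 8.1
position: [0.5227, -0.2571, 0.1807]
eef_rot: [0.917, 0.398, 0.0, 0.0]
contact_force: [-1.0, 0.5, -0.3]
opening: 0.321
grasp_force: 0.2
```

```bash
python3 - <<'E'
from plant import *
from h import *
import cv2
s=state();where(s);print(s["grasp_force"])
c=capture("side");pickle.dump(c,open("pics/s5.pkl","wb"));
s0=pickle.load(open("pics/side0.pkl","rb"))
g=lambda c:cv2.cvtColor(c["frame"],cv2.COLOR_RGB2GRAY)
# near pin tracking (static reference for gear rotation)
for (u,v) in((256,154),(250,140)):
    T=g(s0)[v-5:v+6,u-5:u+6];r=cv2.matchTemplate(g(c)[v-9:v+10,u-9:u+10],T,cv2.TM_CCOEFF_NORMED);print(cv2.minMaxLoc(r))
cv2.imwrite("pics/s5.png",cv2.resize(c["frame"][120:180,210:310],None,fx=7,fy=7,interpolation=cv2.INTER_CUBIC)[:,:,::-1])
E
```

```text
tool ang -129.53 R 0.1007 F [-0.97  0.46 -0.25] M [-0.03  0.19 -0.03] xdir 46.9 opening mm 29.81672209008596
0.17657259944826365
(-0.6550031900405884, 0.7089778184890747, (8, 5), (4, 1))
(-0.6089953780174255, 0.4956105649471283, (0, 8), (3, 2))
```

View pics/s5.png

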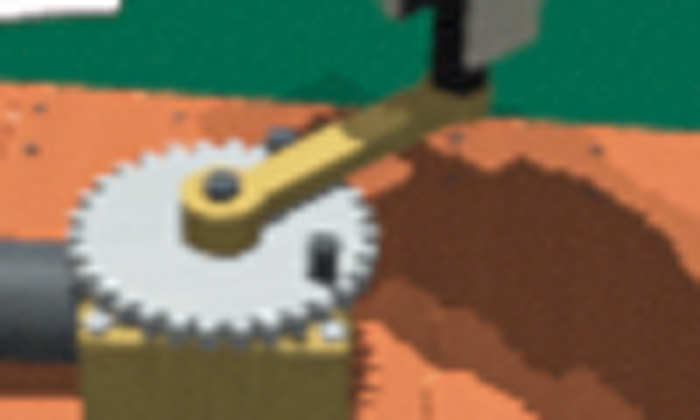

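The near pin (322,258) hasn't moved, and the arm edge is right against the far pin at (285,140). Continuing in half-millimetre steps.

>>> {"api": "arm_command", "payload": {"delta_pos": [[0,0.5,0],[0,0.5,0]], "yaw": [0,0]}}

```text
time_s: 8.35
position: [0.5231, -0.2575, 0.1807]
eef_rot: [0.917, 0.398, 0.0, 0.0]
contact_force: [0.4, 0.6, 0.6]
opening: 0.326
grasp_force: 0.2
```

>>> {"api": "arm_command", "payload": {"delta_pos": [[0,0.5,0],[0,0.5,0]], "yaw": [0,0]}}

```text
time_s: 8.55
position: [0.5235, -0.2578, 0.1807]
eef_rot: [0.917, 0.398, 0.0, 0.0]
contact_force: [0.2, -0.1, -0.5]
opening: 0.319
grasp_force: 0.2
```

>>> {"api": "arm_command", "payload": {"delta_pos": [[0,0.5,0],[0,0.5,0]], "yaw": [0,0]}}

```text
time_s: 8.75
position: [0.5239, -0.2582, 0.1808]
eef_rot: [0.917, 0.398, 0.0, 0.0]
contact_force: [-0.4, 1.0, -1.1]
opening: 0.321
grasp_force: 0.2
```

>>> {"api": "arm_command", "payload": {"delta_pos": [[0,0.5,0],[0,0.5,0]], "yaw": [0,0]}}

```text
time_s: 8.95
position: [0.5242, -0.2585, 0.1807]
eef_rot: [0.917, 0.398, 0.0, 0.0]
contact_force: [-0.1, 0.4, -0.4]
opening: 0.323
grasp_force: 0.2
```

>>> {"api": "arm_command", "payload": {"delta_pos": [[0,0.5,0],[0,0.5,0]], "yaw": [0,0]}}

```text
time_s: 9.15
position: [0.5246, -0.2588, 0.1807]
eef_rot: [0.917, 0.398, 0.0, 0.0]
contact_force: [-1.0, 0.5, -0.2]
opening: 0.325
grasp_force: 0.2
```

>>> {"api": "arm_command", "payload": {"delta_pos": [[0,0.5,0],[0,0.5,0]], "yaw": [0,0]}}

```text
time_s: 9.35
position: [0.5249, -0.2592, 0.1807]
eef_rot: [0.917, 0.398, 0.0, 0.0]
contact_force: [-0.6, -0.5, -0.0]
opening: 0.323
grasp_force: 0.2
```

>>> {"api": "arm_command", "payload": {"delta_pos": [[0,0.5,0],[0,0.5,0]], "yaw": [0,0]}}

```text
time_s: 9.55
position: [0.5253, -0.2595, 0.1808]
eef_rot: [0.917, 0.398, 0.0, 0.0]
contact_force: [-0.3, 0.3, 0.2]
opening: 0.322
grasp_force: 0.2
```

```bash
cat >> h.py <<'E'
def pins(c):
    "near-pin shift (px) vs start image, sub-pixel"
    s0=pickle.load(open("pics/side0.pkl","rb"));g=lambda c:cv2.cvtColor(c["frame"],cv2.COLOR_RGB2GRAY).astype(np.float32)
    o=[]
    for y0,y1,x0,x1 in((146,166,246,266),(150,172,220,242)):
        o.append(np.round(cv2.phaseCorrelate(g(s0)[y0:y1,x0:x1],g(c)[y0:y1,x0:x1],cv2.createHanningWindow((x1-x0,y1-y0),cv2.CV_32F)),2))
    return o
def armang(c,z=.083):
    "arm heading from gold pixels at arm height, 25..75 mm from axis"
    P=cloud(c);f=c["frame"].astype(int);r=np.hypot(P[...,0]-A[0],P[...,1]-A[1])
    m=(f[...,0]-f[...,2]>25)&(abs(P[...,2]-z)<.007)&(r>.025)&(r<.085)
    v,u=np.nonzero(m);q=np.array([cast(c,a,b,z)[:2] for a,b in zip(u,v)]);l=cv2.fitLine(q.astype(np.float32),cv2.DIST_HUBER,0,1e-4,1e-4).ravel()
    d=l[:2]*(-1 if l[0]>0 else 1);return np.degrees(np.arctan2(d[1],d[0])).round(1),len(q)
E
python3 - <<'E'
from plant import *
from h import *
s=state();where(s);print(s["grasp_force"])
for c in (pickle.load(open("pics/side0.pkl","rb")),pickle.load(open("pics/s5.pkl","rb")),capture("side")): print(pins(c),armang(c))
for c in (pickle.load(open("pics/top0.pkl","rb")),capture("top")): print(armang(c))
E
```

```text
tool ang -127.53 R 0.1009 F [-0.3   0.35  0.22] M [-0.07  0.21  0.04] xdir 46.9 opening mm 29.935522599468783
0.16175762750208378Traceback (most recent call last):
  File "<stdin>", line 4, in <module>
  File "h.py", line 31, in pins
    o.append(np.round(cv2.phaseCorrelate(g(s0)[y0:y1,x0:x1],g(c)[y0:y1,x0:x1],cv2.createHanningWindow((x1-x0,y1-y0),cv2.CV_32F)),2))
             ~~~~~~~~^^^^^^^^^^^^^^^^^^^^^^^^^^^^^^^^^^^^^^^^^^^^^^^^^^^^^^^^^^^^^^^^^^^^^^^^^^^^^^^^^^^^^^^^^^^^^^^^^^^^^^^^^^^^^^
    return _wrapfunc(a, 'round', decimals=decimals, out=out)
    return _wrapit(obj, method, *args, **kwds)
    conv = _array_converter(obj)
ValueError: setting an array element with a sequence. The requested array has an inhomogeneous shape after 1 dimensions. The detected shape was (2,) + inhomogeneous part.
```

```bash
sed -i 's/CV_32F)),2))/CV_32F))[0],2))/' h.py; python3 - <<'E'
from plant import *
from h import *
n=capture("side");pickle.dump(n,open("pics/s6.pkl","wb"))
for c in (pickle.load(open("pics/side0.pkl","rb")),pickle.load(open("pics/s5.pkl","rb")),n): print(pins(c),armang(c))
for c in (pickle.load(open("pics/top0.pkl","rb")),capture("top")): print(armang(c))
cv2.imwrite("pics/s6.png",cv2.resize(n["frame"][120:180,210:310],None,fx=7,fy=7,interpolation=cv2.INTER_CUBIC)[:,:,::-1])
E
```

```text
[array([-0., -0.]), array([ 0., -0.])] (np.float32(-161.1), 148)
[array([ 0.17, -0.38]), array([-0.03, -0.01])] (np.float32(-136.9), 133)
[array([ 0.07, -0.35]), array([-0.04, -0.03])] (np.float32(-132.4), 135)
(np.float32(-156.3), 232)
(np.float32(-120.8), 101)
```

View pics/s6.png

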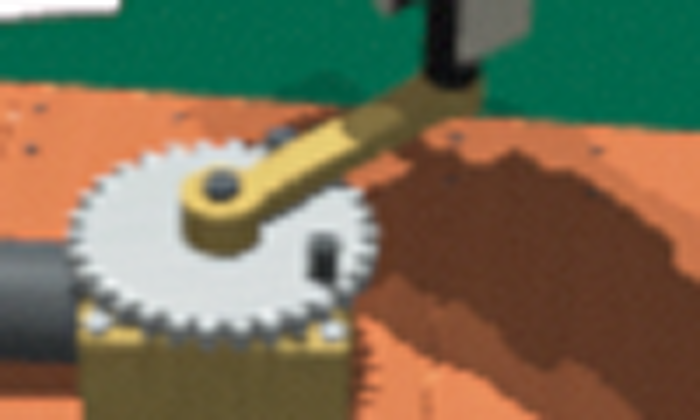

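The gear teeth and near pin are unmoved, and the arm now hides most of the far pin (283,135). No resistance yet, so continuing.

>>> {"api": "arm_command", "payload": {"delta_pos": [[0,0.5,0],[0,0.5,0]], "yaw": [-1,-1]}}

```text
time_s: 9.9
position: [0.5256, -0.2595, 0.1807]
eef_rot: [0.914, 0.407, 0.0, -0.0]
contact_force: [0.6, 1.9, 1.2]
opening: 0.322
grasp_force: 0.8
```

>>> {"api": "arm_command", "payload": {"delta_pos": [[0,0.5,0],[0,0.5,0]], "yaw": [0,0]}}

```text
time_s: 10.1
position: [0.5257, -0.2596, 0.1807]
eef_rot: [0.914, 0.406, -0.0, -0.001]
contact_force: [-2.1, 3.2, 1.2]
opening: 0.324
grasp_force: 1.8
```

Resistance met: about 4 N against the push, and the position has stopped following. The anticlockwise limit is at a tool angle of about −127.3°. Now the clockwise rows.

```bash
python3 - <<'E'
from plant import *
from h import *
s=state();where(s);rows(s,[-130,-134,-138,-142,-146,-150,-154,-158,-162,-166,-170],-5)
E
```

```text
tool ang -127.32 R 0.1008 F [-2.12  3.23  1.21] M [ 0.64  0.56 -0.01] xdir 47.9 opening mm 30.13322515676486
-130 0.3 -9.7 yaw -2.1
-134 0.6 -16.7 yaw 1.9
-138 1.5 -23.7 yaw 5.9
-142 2.8 -30.5 yaw 9.9
-146 4.6 -37.3 yaw 13.9
-150 6.8 -43.9 yaw 17.9
-154 9.5 -50.3 yaw 21.9
-158 12.7 -56.6 yaw 25.9
-162 16.3 -62.6 yaw 29.9
-166 20.3 -68.3 yaw 33.9
-170 24.6 -73.8 yaw 37.9
```

>>> {"api": "arm_command", "payload": {"delta_pos": [[0,-5,0],[0,-10,0],[1,-17,0],[1,-24,0],[3,-30,0],[5,-37,0],[7,-44,0],[10,-50,0],[13,-57,0],[16,-63,0],[20,-68,0],[20,-68,0]], "yaw": [0,0,2,6,10,14,18,22,26,30,34,34]}}

```text
time_s: 11.3
position: [0.4886, -0.1988, 0.1807]
eef_rot: [0.993, 0.121, -0.0, -0.0]
contact_force: [-0.1, 1.0, 0.5]
opening: 0.321
grasp_force: 0.0
```

```bash
python3 - <<'E'
from plant import *
from h import *
s=state();where(s);rows(s,[-166,-169,-172,-175,-178,-180,-182,-184,-186],-5)
n=capture("side");print(pins(n),armang(n))
E
```

```text
tool ang -168.9 R 0.1 F [-0.1   1.02  0.54] M [-0.05  0.15 -0.02] xdir 13.9 opening mm 29.817057078920595
-166 -0.1 0.1 yaw -0.1
-169 0.3 -5.2 yaw 2.9
-172 0.9 -10.4 yaw 5.9
-175 1.9 -15.5 yaw 8.9
-178 3.1 -20.6 yaw 11.9
-180 4.0 -24.0 yaw 13.9
-182 5.1 -27.3 yaw 15.9
-184 6.3 -30.6 yaw 17.9
-186 7.6 -33.9 yaw 19.9
[array([0.17, 0.69]), array([-0.03, -0.03])] (np.float32(-168.6), 157)
```

>>> {"api": "arm_command", "payload": {"delta_pos": [[0,-5,0],[1,-10,0],[2,-15,0],[3,-20,0],[4,-24,0],[5,-27,0],[5,-27,0],[5,-27,0]], "yaw": [3,6,9,12,14,16,16,16]}}

```text
time_s: 12.15
position: [0.4872, -0.1723, 0.1807]
eef_rot: [1.0, -0.017, -0.0, 0.0]
contact_force: [-0.4, -0.6, -0.3]
opening: 0.326
grasp_force: 0.0
```

>>> {"api": "arm_command", "payload": {"delta_pos": [[0,-1,0],[1,-2,0],[1,-2,0]], "yaw": [0,1,1]}}

```text
time_s: 12.45
position: [0.4884, -0.1704, 0.1807]
eef_rot: [1.0, -0.027, -0.0, -0.0]
contact_force: [-0.5, 0.3, -0.4]
opening: 0.321
grasp_force: 0.0
```

>>> {"api": "arm_command", "payload": {"delta_pos": [[0,-1,0],[1,-2,0],[1,-2,0]], "yaw": [0,1,1]}}

```text
time_s: 12.75
position: [0.4896, -0.1682, 0.1807]
eef_rot: [0.999, -0.036, -0.0, -0.0]
contact_force: [-0.2, -0.5, 0.3]
opening: 0.324
grasp_force: 0.0
```

```bash
python3 - <<'E'
from plant import *
from h import *
s=state();where(s);print(s["grasp_force"]);rows(s,[-184,-186,-188],-5)
n=capture("side");print(pins(n),armang(n))
E
```

```text
tool ang 173.39 R 0.0979 F [-0.24 -0.49  0.33] M [0.01 0.12 0.  ] xdir -4.1 opening mm 30.163781565848268
0.0
-184 -2.2 -0.5 yaw -0.1
-186 -2.0 -4.0 yaw 1.9
-188 -1.6 -7.5 yaw 3.9
[array([ 0.04, -0.37]), array([ 0.03, -0.02])] (np.float32(170.3), 161)
```

>>> {"api": "arm_command", "payload": {"delta_pos": [[-1,-1,0],[-2,-2,0],[-2,-3,0],[-2,-3,0]], "yaw": [1,1,2,2]}}

```text
time_s: 13.2
position: [0.4876, -0.1651, 0.1807]
eef_rot: [0.999, -0.053, -0.0, -0.0]
contact_force: [0.1, 0.0, -0.3]
opening: 0.322
grasp_force: 0.0
```

>>> {"api": "arm_command", "payload": {"delta_pos": [[0,-0.5,0],[0,-1,0],[0,-1,0]], "yaw": [0,0,0]}}

```text
time_s: 13.5
position: [0.4877, -0.1642, 0.1807]
eef_rot: [0.999, -0.053, -0.0, -0.0]
contact_force: [0.0, -0.2, 0.2]
opening: 0.323
grasp_force: 0.1
```

>>> {"api": "arm_command", "payload": {"delta_pos": [[0,-0.5,0],[0,-0.5,0]], "yaw": [0,0]}}

```text
time_s: 13.7
position: [0.4878, -0.1638, 0.1807]
eef_rot: [0.999, -0.053, -0.0, -0.0]
contact_force: [-0.3, -1.0, 0.3]
opening: 0.324
grasp_force: 0.1
```

>>> {"api": "arm_command", "payload": {"delta_pos": [[0,-0.5,0],[0,-0.5,0]], "yaw": [0,0]}}

```text
time_s: 13.9
position: [0.4879, -0.1633, 0.1808]
eef_rot: [0.999, -0.053, 0.0, -0.0]
contact_force: [-0.7, -1.5, -0.0]
opening: 0.323
grasp_force: 0.1
```

>>> {"api": "arm_command", "payload": {"delta_pos": [[0,-0.5,0],[0,-0.5,0]], "yaw": [0,0]}}

```text
time_s: 14.1
position: [0.4879, -0.1627, 0.1807]
eef_rot: [0.999, -0.053, 0.0, -0.0]
contact_force: [-1.3, -0.4, -0.6]
opening: 0.325
grasp_force: 0.1
```

>>> {"api": "arm_command", "payload": {"delta_pos": [[0,-0.5,0],[0,-0.5,0]], "yaw": [0,0]}}

```text
time_s: 14.3
position: [0.488, -0.1623, 0.1807]
eef_rot: [0.999, -0.053, 0.0, -0.0]
contact_force: [-0.2, -0.4, -0.4]
opening: 0.324
grasp_force: 0.1
```

>>> {"api": "arm_command", "payload": {"delta_pos": [[0,-0.5,0],[0,-0.5,0]], "yaw": [0,0]}}

```text
time_s: 14.5
position: [0.488, -0.1617, 0.1807]
eef_rot: [0.999, -0.053, 0.0, -0.0]
contact_force: [-0.1, -1.1, 0.4]
opening: 0.324
grasp_force: 0.1
```

>>> {"api": "arm_command", "payload": {"delta_pos": [[0,-0.5,0],[0,-0.5,0]], "yaw": [0,0]}}

```text
time_s: 14.7
position: [0.4881, -0.1613, 0.1808]
eef_rot: [0.999, -0.053, 0.0, -0.0]
contact_force: [0.5, -0.5, -0.3]
opening: 0.326
grasp_force: 0.1
```

```bash
python3 - <<'E'
from plant import *
from h import *
s=state();where(s);print(s["grasp_force"])
n=capture("side");print(pins(n),armang(n))
E
```

```text
tool ang 169.54 R 0.1004 F [ 0.53 -0.5  -0.32] M [-0.01  0.23  0.02] xdir -6.1 opening mm 30.305568677665264
0.1256472570821643
[array([ 0.07, -0.25]), array([-0.05, -0.05])] (np.float32(165.6), 164)
```

>>> {"api": "arm_command", "payload": {"delta_pos": [[0,-0.5,0],[0,-0.5,0]], "yaw": [0,0]}}

```text
time_s: 14.95
position: [0.4881, -0.1608, 0.1808]
eef_rot: [0.999, -0.053, 0.0, -0.0]
contact_force: [-1.1, -1.3, 0.7]
opening: 0.324
grasp_force: 0.1
```

>>> {"api": "arm_command", "payload": {"delta_pos": [[0,-0.5,0],[0,-0.5,0]], "yaw": [0,0]}}

```text
time_s: 15.15
position: [0.4882, -0.1603, 0.1807]
eef_rot: [0.999, -0.053, 0.0, 0.0]
contact_force: [0.5, -0.9, -0.3]
opening: 0.323
grasp_force: 0.3
```

>>> {"api": "arm_command", "payload": {"delta_pos": [[0,-0.5,0],[0,-0.5,0]], "yaw": [0,0]}}

```text
time_s: 15.35
position: [0.4882, -0.1602, 0.1808]
eef_rot: [0.999, -0.053, 0.0, 0.0]
contact_force: [-0.4, -2.6, -0.5]
opening: 0.318
grasp_force: 1.3
```

>>> {"api": "arm_command", "payload": {"delta_pos": [[0,-0.5,0],[0,-0.5,0]], "yaw": [0,0]}}

```text
time_s: 15.55
position: [0.4882, -0.16, 0.1808]
eef_rot: [0.999, -0.053, 0.0, 0.001]
contact_force: [-1.5, -5.0, -0.7]
opening: 0.325
grasp_force: 2.6
```

```bash
python3 - <<'E'
from plant import *
from h import *
s=state();where(s);print(s["grasp_force"])
t=ang(s["position"],A);lo=(t-360 if t>0 else t)
mid=(lo-127.33)/2;print("mid",mid, "knob est lo/hi",lo+2.9,-127.33-2.9)
rows(s,[lo+2.9+6*i for i in range(1,5)]+[mid-2,mid],5)
n=capture("side");print(pins(n))
E
```

```text
tool ang 168.81 R 0.1005 F [-1.52 -5.   -0.71] M [-1.13  0.37  0.01] xdir -6.1 opening mm 30.19391318930203
2.6096416264772415
mid -159.2624406948127 knob est lo/hi -188.29488138962543 -130.23
-182.29488138962543 0.6 20.5 yaw -3.8
-176.29488138962543 2.4 30.9 yaw -9.8
-170.29488138962543 5.2 41.0 yaw -15.8
-164.29488138962543 9.1 50.7 yaw -21.8
-161.2624406948127 11.4 55.5 yaw -24.8
-159.2624406948127 13.1 58.5 yaw -26.8
[array([ 0.01, -0.63]), array([-0.07, -0.05])]
```

The clockwise stop is met at about 5 N with the gear unmoved. The measured span is 58° against 57.3° expected. Moving to the middle at −159.3°.

>>> {"api": "arm_command", "payload": {"delta_pos": [[0,5,0],[0,10,0],[0,15,0],[1,21,0],[2,26,0],[2,31,0],[4,36,0],[5,41,0],[7,46,0],[9,51,0],[11,55,0],[13,58,0]], "yaw": [0,0,-2,-4,-7,-10,-13,-16,-19,-22,-25,-27]}}

```text
time_s: 16.8
position: [0.4949, -0.2185, 0.1807]
eef_rot: [0.983, 0.183, -0.0, -0.0]
contact_force: [-0.1, 0.6, -0.4]
opening: 0.326
grasp_force: 0.3
```

>>> {"api": "arm_command", "payload": {"delta_pos": [[0,0,0],[0,0,0]], "yaw": [0,0]}}

```text
time_s: 17.0
position: [0.4952, -0.2184, 0.1808]
eef_rot: [0.983, 0.181, 0.0, -0.0]
contact_force: [-0.2, -0.7, 0.1]
opening: 0.323
grasp_force: 0.0
```

```bash
python3 - <<'E'
from plant import *
from h import *
s=state();where(s);rows(s,[-159.26],5);rows(s,[-159.26],0)
n=capture("side");print(pins(n),armang(n))
E
```

```text
tool ang -157.01 R 0.0996 F [-0.22 -0.7   0.07] M [-0.01  0.14 -0.03] xdir 20.9 opening mm 30.02168306854181
-159.26 -0.5 1.1 yaw 0.1
-159.26 -0.5 -3.9 yaw 0.1
[array([0.01, 0.38]), array([-0.02,  0.  ])] (np.float32(-161.2), 159)
```

The knob is within about 1° of the middle. Centring the fingers around it, then lifting clear.

>>> {"api": "arm_command", "payload": {"delta_pos": [[0,-2,0],[0,-4,0],[0,-4,0]], "yaw": [0,0,0], "hand": 34}}

```text
time_s: 17.35
position: [0.4936, -0.2141, 0.1807]
eef_rot: [0.983, 0.182, -0.0, -0.0]
contact_force: [-0.8, 0.7, -0.2]
opening: 0.366
grasp_force: 0.0
```

>>> {"api": "arm_command", "payload": {"delta_pos": [[0,0,-10],[0,0,-25],[0,0,-45],[0,0,-70],[0,0,-100],[0,0,-140],[0,0,-160],[0,0,-160],[0,0,-160]], "yaw": [0,0,0,0,0,0,0,0,0]}}

```text
time_s: 18.25
position: [0.4935, -0.2143, 0.3411]
eef_rot: [0.983, 0.182, 0.001, -0.0]
contact_force: [-0.6, 1.1, -0.5]
opening: 0.365
grasp_force: 0.0
```

```bash
python3 - <<'E'
from plant import *
from h import *
s=state();print(s["position"],s["contact_force"],s["joint_vel"].round(3))
n=capture("side");print(pins(n),armang(n),knobtop(n,(.494,-.215)))
k=knobtop(n,(.494,-.215))[0];k0=knobtop(pickle.load(open("pics/side0.pkl","rb")),(.494,-.215))[0];print("knob ang",ang(k,A),"start",ang(k0,A))
cv2.imwrite("pics/s9.png",cv2.resize(n["frame"][80:200,200:360],None,fx=4,fy=4,interpolation=cv2.INTER_CUBIC)[:,:,::-1])
E
```

```text
[ 0.49353285 -0.21432906  0.34108136] [-0.61373695  1.11102797 -0.4849796 ] [ 0.011  0.026 -0.017  0.018 -0.004 -0.005  0.003]
[array([0.  , 0.32]), array([ 0.04, -0.02])] (np.float32(-166.8), 153) (array([ 0.50495153, -0.21724983,  0.35811357]), np.int64(560))
knob ang -155.24008855548303 start -157.82073347411432
```

View pics/s9.png

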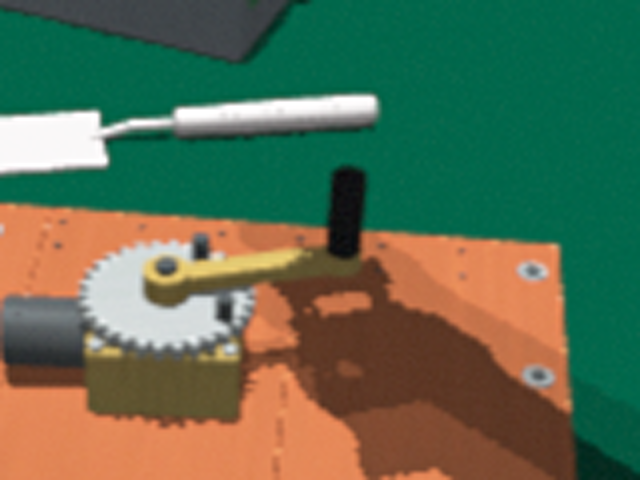

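The gripper is clear, and the arm (250,268) lies between pins (201,247) and (225,305). I'll check the knob angle with the gripper excluded from the mask.

```bash
python3 - <<'E'
from plant import *
from h import *
def kt(c):
    m,P=knob(c,(.494,-.215),.05);m&=(P[...,2]>.1)&(P[...,2]<.135);q=P[m];return np.mean(q,0).round(4),m.sum(),ang(q.mean(0),A).round(2)
for c in (pickle.load(open("pics/side0.pkl","rb")),capture("side")): print(kt(c),armang(c),pins(c))
print(state()["joint_vel"].round(4))
E
```

```text
(array([ 0.497 , -0.2157,  0.1181]), np.int64(125), np.float64(-158.07)) (np.float32(-161.1), 148) [array([-0., -0.]), array([ 0., -0.])]
(array([ 0.4944, -0.2079,  0.1187]), np.int64(122), np.float64(-162.93)) (np.float32(-160.7), 154) [array([-0.1 ,  0.44]), array([-0.04, -0.1 ])]
[ 0.007   0.0106 -0.0034 -0.0001  0.0015 -0.0002 -0.0018]
```

```bash
python3 -c "
from plant import *
print(job_done())"
```

```text
the job is handed in; nothing more can be done
None
```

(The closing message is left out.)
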